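# Tip a cutlery case out of its tilting tube and push it into the packed meal row

## Task

Without touching the yellow cutlery case, tip the steel tube mouth-down so the case slides out to the red catch plate, set the tube back level, and draw the case out by its exposed end. Bring it on edge, tapered nose first, to the open front of the black tray and push it along the tray floor between the green-lidded and orange-lidded meal boxes, nudging them apart, until it is fully home against the back wall. Keep the boxes upright in the tray and the tube level, let go, and leave the other things on the counter alone.

Things in the scene. Friction and masses are not known exactly. Their poses are not given: they have to be found in the camera images.
- stand: fixed dark steel stand of the tilting tube, base plate 250 x 100 x 10 mm. Origin on the work surface under the tube's pivot; own -x is the side of the tube's mouth (roughly towards the robot), z up. Pivot axis along own y, 150 mm up, between two posts 30 mm wide in x, outer faces at y = +-25 mm, 175 mm high.
- catch (a point): middle of the sloping red catch plate fixed to the stand, 36 mm wide, top about 60 mm above the work surface. With the tube fully tipped it stops the case with about 55 mm sticking out of the mouth; with the tube level it is well below the case.
- tube (a joint): tilt of the steel tube (rad): 0 = level, on its rest; grows as the mouth goes down, stop at 0.70. Stiff hinge (0.15 N m): it stays where it is left. Outside 30 mm wide x 50 mm high, 4 mm walls; flat top 25 mm above the pivot axis (175 mm above the work surface when level). Its top can be pressed down on either side of the posts: about 3 N at 60 mm from the pivot.
- tube_mouth (a point): centre of the tube's open mouth, 80 mm from the pivot towards own -x, turning with the tube; x points into the tube, z to its top. Inside 22 x 42 mm and slick (friction about 0.35): the case slides within a second when fully tipped and stays put when level. The case starts wholly inside, its tail 7 to 23 mm behind the mouth.
- tube_end (a point): centre of the tube's closed black end, 90 mm from the pivot towards +x, turning with the tube
- case: yellow hard cutlery case 140 long (own x) x 18 thick (own y) x 36 mm high, 0.04 to 0.07 kg, loose, sturdy, standing on edge in the tube. Origin at the centre of its underside; +x towards the nose, which is tapered in plan (tapering from 18 to 8 mm over the last 25 mm); -x is the flat tail, which faces the tube's mouth
- case_tail (a point): centre of the case's flat tail face, 70 mm from its middle, 18 mm above its underside
- case_nose (a point): foremost point of the case's tapered nose, 70 mm from its middle, 18 mm above its underside
- tray: fixed black tray, front (own -x, towards the robot) open. Origin on the work surface under the row's middle; floor 6 mm thick from x = -100 mm (ramped lip to -130) to the back wall (inner face x = +62 mm); side walls' inner faces y = +-145 mm; walls 40 mm high. Three boxes in a row along y, fronts at x = -61 mm, gaps 3 to 15 mm. Fully home, the case's tail stands 17 mm in front of the boxes.
- box_green: takeaway meal box, clear with orange food inside, 120 (own x) x 85 (own y) x 50 mm high, upright corners rounded at 16 mm radius, 0.25 to 0.5 kg, loose; origin at the centre of its underside, z up; lid colour: green. At one end of the row (either end).
- box_orange: takeaway meal box, clear with orange food inside, 120 (own x) x 85 (own y) x 50 mm high, upright corners rounded at 16 mm radius, 0.25 to 0.5 kg, loose; origin at the centre of its underside, z up; lid colour: orange. Always the middle of the row.
- box_white: takeaway meal box, clear with orange food inside, 120 (own x) x 85 (own y) x 50 mm high, upright corners rounded at 16 mm radius, 0.25 to 0.5 kg, loose; origin at the centre of its underside, z up; lid colour: white. At the other end of the row.
- meal_open: bystander, leave alone: open meal box with food, 120 x 85 x 50 mm, origin under its centre
- sauce: bystander, leave alone: amber sauce bottle with red cap, 56 mm diameter, 150 mm high, origin under its centre
- spice: bystander, leave alone: orange spice jar with steel cap, 44 mm diameter, 85 mm high, origin under its centre
- chilli_bowl: bystander, leave alone: small blue bowl, 90 mm diameter, 45 mm high, origin under its centre
- spoon: bystander, leave alone: steel spoon with a wooden handle lying on the counter, about 200 mm long, origin near its middle
Not all that is in view belongs to the job. Leave any pink or purple look-alike of the box_white alone.

How it is judged:
On the way, in this order (a step that is already met when the one before it is completed fails the run):
1. tube tipped and the case slid out by itself: tail at least 35 mm out of the mouth, the fingers not touching the case (value of joint tube above 0.3 rad and x of case_tail in the frame of tube_mouth below -0.035 m and contact force between the fingers and case below 0.1 N), for 0.1 s.
2. tube back level (under 0.08 rad) with the case still in its mouth, tail 25 mm or more out (value of joint tube below 0.08 rad and x of case_tail in the frame of tube_mouth between -0.12 and -0.025 m), for 0.1 s.
3. case drawn wholly out of the tube by the fingers (x of case_tail in the frame of tube_mouth below -0.14 m and contact force between the fingers and case above 0.5 N), for 0.05 s.
4. case on the way in from the front: nose 15 to 85 mm past the box fronts, between the green-lidded and orange-lidded boxes, its underside within 14 mm of the tray floor (x of case_nose in the frame of tray between -0.045 and 0.025 m and z of case in the frame of tray below 0.02 m and ((y of box_green in the frame of box_orange above 0.05 m and y of case_nose in the frame of box_orange above 0.035 m and y of case_nose in the frame of box_green below -0.035 m) or (y of box_green in the frame of box_orange below -0.05 m and y of case_nose in the frame of box_orange below -0.035 m and y of case_nose in the frame of box_green above 0.035 m))), for 0.05 s.
At the end, for the whole second after the job is handed in: Case on edge on the tray floor (0.12 rad), in line (0.15 rad), between the green- and orange-lidded boxes, nose within 7 mm of the back wall, at rest; all boxes upright (0.1 rad) on the tray floor, none over 20 mm forward; tube level (under 0.08 rad) (x of case_nose in the frame of tray above 0.055 m and z of case in the frame of tray between 0.002 and 0.011 m and angle between case's own z axis and vertical below 0.12 rad and angle between the x axis of case and the x axis of tray, either way round below 0.15 rad and ((y of box_green in the frame of box_orange above 0.05 m and y of case in the frame of box_orange above 0.035 m and y of case in the frame of box_green below -0.035 m) or (y of box_green in the frame of box_orange below -0.05 m and y of case in the frame of box_orange below -0.035 m and y of case in the frame of box_green above 0.035 m)) and linear speed of each of case, box_green, box_orange, box_white below 0.02 m/s and value of joint tube below 0.08 rad and angle between each of box_green, box_orange, box_white's own z axis and vertical below 0.1 rad and z of each of box_green, box_orange, box_white in the frame of tray below 0.012 m and x of each of box_green, box_orange, box_white in the frame of tray above -0.02 m); the robot touches nothing.
It fails at once if a meal box in the tray is tipped (over 0.35 rad) or lifted 30 mm off the tray floor (angle between any of box_green, box_orange, box_white's own z axis and vertical above 0.35 rad or z of any of box_green, box_orange, box_white in the frame of tray above 0.036 m).
It fails at once if a bystander is moved by over 30 mm (distance of any of meal_open, sauce, spice, chilli_bowl, spoon from where it was at the start of the episode above 0.03 m).
It also fails if it takes over 64 s, if anything falls off the work surface, if the arm or the gripper's body presses on something with over 40 N, if the wrist force passes 120 N, or if a joint passes its speed limit or range.

## Robot

A 7-joint arm with a two-finger parallel gripper is mounted at the origin on the work surface. World frame = base frame: x ahead of the robot, y to its left, z up, the work surface at z = 0. Lengths are in m, angles in rad, forces in N, time in s.
With the tool pointing down it reaches from about 0.425 to 0.925 m from the base axis. Payload 6.8 kg.
Tool frame: the origin (TCP) lies at the centre of the arm's flange, where the gripper is bolted on; the fingertips stand 173 mm ahead of it and the grasp point (between the pads) lies 155 mm ahead of it (r.hold_point_z is the distance from the TCP to the grasp point, in m); z points along the fingers, x is the direction in which the jaws open and shut, and the axes are right-handed (so a half turn about z gives the same grasp; the last joint's range is limited). The gripper opens to 85 mm and grips with 20 to 120 N. Pads are 22 mm wide; open, the fingers measure 114 mm over their backs; the gripper's body (76 mm by 85 mm) begins 54 mm behind the grasp point. The pads swing forward as they close: fully open they stand 13 mm farther back than shut.
Start: joints at [-1.429, 0.477, 0.022, 1.555, -0.011, 1.109, -0.083], TCP at [0.167, 0.654, 0.405] pointing down, gripper open.
Joint ranges: [-2.96, 2.96], [-0.34, 2.1], [-1.41, 1.46], [0.24, 2.44], [-1.37, 4.51], [0.17, 1.92], [-2.96, 2.96]. Speed limits (rad/s): [2.39, 2.39, 3.14, 3.14, 3.14, 3.14, 3.14].

## Interface

Orientations are given as a rotation vector (axis times angle).
In Python, from bench import r gives the robot as it stands.
- The arm moves only by the tool apply_moves, never from a script. Its arguments are lists of equal length, an entry for each row: "dp": the shift along the tool's x, y, z scaled (see below), a list of three; "twist": the turn, a rotation vector about the tool's x, y, z scaled (see below), a list of three; "jaw": the closure in counts, from 0 (fully open) to 255 (shut). In form: {"dp": [[x, y, z], ...], "twist": [[rx, ry, rz], ...], "jaw": [jaw, ...]}. A call has 1 to 20 rows; each row shifts and turns the pose as measured when the row begins, along the tool's axes as they then stand; what a row does not reach is not made up. The controller multiplies each number of a shift by 12 cm and each number of a turn by 120 degrees. A row lasts 1/10 s, in which the tool goes at most 50 mm and 8.59 degrees, less where a joint would pass 70% of its speed; a pose out of reach is approached as far as the arm can. A call with a number of a shift or a turn outside -1 to 1 is refused whole. A call with a gripper value outside its range is refused whole. The fingers move at their own pace and stop on an object; "grip_force" is the grip in N (left out, the last holds). Time passes only in rows, so rows that do not move let the fingers close. It gives the time, the measured TCP pose, the force and the opening at its end, in the units of the state.
- r.get_obs(): the state, without advancing time (a new reading comes with each control period).
- r.grab_frame(name): name is "side" or "top" or "wrist"; returns a dict with "color" (400x640x3 uint8, red, green, blue), "z_map" (400x640 float32, m along the optical axis (not along the pixel's ray), 0 where there is no reading), "intrinsics" (3x3 intrinsics, pixels), "dist_coeffs" ([k1, k2, p1, p2, k3] as OpenCV has them; the pictures are not rectified), "R" (3x3) and "t" (3): a world point X has camera coordinates R X + t; the wrist camera has in their place "hand_eye" (4x4, takes a point from camera to tool coordinates, whose origin is the TCP and whose axes are the tool frame's). Camera axes: x right, y down, z forward; pixel columns grow to the right and rows downward; lengths in m; the calibration is good to about 2 mm. A picture is of the moment at which its call begins: read the wrist's pose just before it.
- r.hand_in(): hands the job in, once; it reports no verdict.
The state is a dict: "clock": time; "joints": joint angles; "qvel": joint speeds; "tau": joint torques, N m; "tcp_pos": TCP position; "orientation": TCP orientation; "contact_force": force on the tool from outside, world axes, zero at the start; "moment": the same for the moment, N m; "grip_width": finger opening in m.
Only numpy, scipy, OpenCV 4.12 (cv2) and the standard library are available. Lean on these libraries where they do the work, as an engineer would, in place of code of your own. Each camera call takes 0.05 s, during which the arm holds its last target.

## Working session

There is one attempt and no reset: what is moved stays moved. The work goes in short steps, Python scripts to look and compute and a tool call to move; the robot and the scene stay as the last step left them, time stands still between calls to the robot, and variables do not carry over. Pictures are saved under pics/ and viewed, and the job is handed in when it is done.

Besides the shell and the picture viewer there is one more tool, called after "Request:" as name(argument=value, ...) on one line, values as JSON. apply_moves: Moves the arm, as the interface text tells. Shifts and turns lie within -1 to 1; 1 stands for 12 cm of shift or 120 degrees of turn. Its arguments: {"type":"object","properties":{"dp":{"type":"array"},"twist":{"type":"array"},"jaw":{"type":"array"},"grip_force":{"type":"number"}},"required":["dp","twist","jaw"]}

```bash
ls; mkdir -p pics
python3 - <<'E'
from bench import r
import cv2,pickle
o=r.get_obs();print(o)
d={}
for n in("side","top","wrist"):
    f=r.grab_frame(n);d[n]=f
    cv2.imwrite(f"pics/{n}0.png",f["color"][:,:,::-1])
    print(n,f["intrinsics"].tolist(),f["dist_coeffs"],f.get("R"),f.get("t"),f.get("hand_eye"))
d['obs']=o
pickle.dump(d,open("f0.pkl","wb"))
E
```

```text
pics
{'clock': 0.0, 'joints': array([-1.42912716,  0.47780919,  0.02233539,  1.5564646 , -0.011505  ,
        1.10927195, -0.08309964]), 'qvel': array([-0.00102373,  0.00116481, -0.00025783, -0.00061873,  0.00192873,
        0.0014908 ,  0.0001515 ]), 'tau': array([-3.07501878e-04, -5.96437633e+01,  1.60755102e+00, -2.81199092e+01,
        1.24006905e-02,  9.21606144e-03,  3.10900668e-05]), 'tcp_pos': array([0.1667672 , 0.6537899 , 0.40371368]), 'orientation': array([ 2.47985827e+00,  1.92671838e+00, -2.13233702e-03]), 'contact_force': array([-0.82056424, -0.58279166,  0.42615622]), 'moment': array([ 0.00676502, -0.0348556 , -0.03980567]), 'grip_width': 0.08525222810260909}
side [[419.5679250554473, 0.0, 321.79376171268854], [0.0, 419.5679250554473, 200.84500038855987], [0.0, 0.0, 1.0]] [-0.08298525  0.          0.          0.          0.        ] [[ 0.77158182 -0.63594973 -0.01514684]
 [-0.38322169 -0.44568438 -0.80901581]
 [ 0.50774267  0.63002649 -0.5875917 ]] [-0.50116403  0.2663459   0.94131973] None
top [[473.999091650379, 0.0, 319.97343985541744], [0.0, 473.999091650379, 197.04890865668824], [0.0, 0.0, 1.0]] [-0.05827086  0.          0.          0.          0.        ] [[ 0.02840568 -0.99956225  0.00827247]
 [-0.9929618  -0.02916809 -0.11478713]
 [ 0.11497818 -0.00495364 -0.99335567]] [-0.10052218  0.59740065  1.54835013] None
wrist [[339.3691897375709, 0.0, 324.98569158125235], [0.0, 339.3691897375709, 197.14935359969434], [0.0, 0.0, 1.0]] [0.01009019 0.         0.         0.         0.        ] None None [[ 9.99999015e-01  2.57463058e-04 -1.37995607e-03  8.63599118e-04]
 [ 1.74063508e-04  9.52708119e-01  3.03886835e-01 -7.75617094e-02]
 [ 1.39293498e-03 -3.03886776e-01  9.52707136e-01  3.21768279e-02]
 [ 0.00000000e+00  0.00000000e+00  0.00000000e+00  1.00000000e+00]]
```

View pics/side0.png

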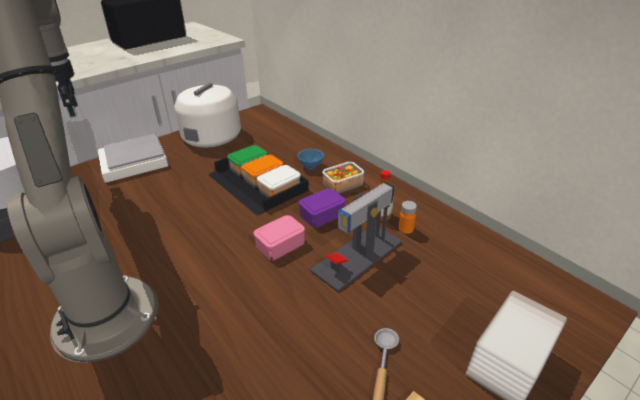

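View pics/top0.png

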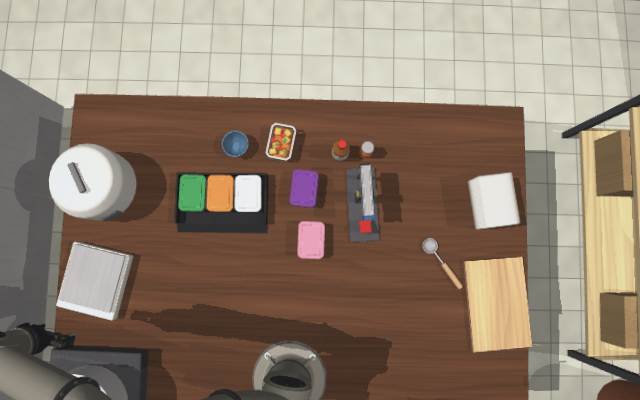

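View pics/wrist0.png

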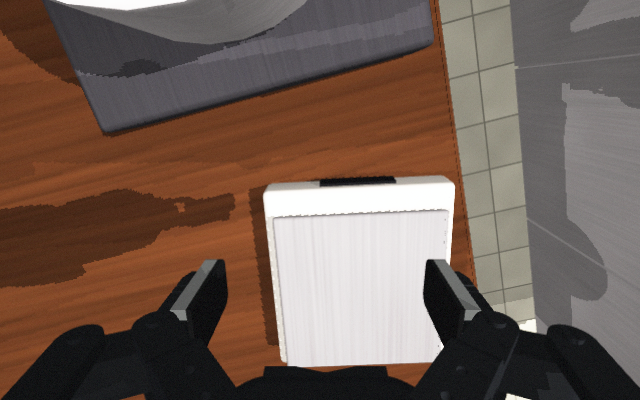

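The top view shows a tray at (222,203) holding green (192,193), orange (220,193) and white (248,193). The stand and tube are at (365,200), with the red catch at (366,227). The pink (311,240) and purple (304,188) boxes are look-alikes. I'll make close crops next and measure positions.

```bash
cat > h.py <<'E'
import numpy as np,cv2,pickle
from scipy.spatial.transform import Rotation as Ro
def und(f,uv):
    uv=np.array(uv,float).reshape(-1,1,2)
    return cv2.undistortPoints(uv,f["intrinsics"],f["dist_coeffs"]).reshape(-1,2)
def cam(f,obs=None):
    "returns Rcw, origin : world = Rcw@c + o"
    if f.get("R") is not None: return f["R"].T, -f["R"].T@f["t"]
    he=f["hand_eye"];R=Ro.from_rotvec(obs["orientation"]).as_matrix()
    return R@he[:3,:3], R@he[:3,3]+obs["tcp_pos"]
def onz(f,uv,z,obs=None):
    n=und(f,uv);R,o=cam(f,obs);d=np.c_[n,np.ones(len(n))]@R.T
    return o+d*((z-o[2])/d[:,2])[:,None]
def cloud(f,obs=None):
    v,u=np.mgrid[0:400,0:640];n=und(f,np.c_[u.ravel(),v.ravel()])
    z=f["z_map"].ravel();R,o=cam(f,obs)
    return ((np.c_[n,np.ones(len(n))]*z[:,None])@R.T+o).reshape(400,640,3)
def proj(f,X,obs=None):
    R,o=cam(f,obs);c=(np.atleast_2d(X)-o)@R
    p,_=cv2.projectPoints(c.reshape(-1,1,3),np.zeros(3),np.zeros(3),f["intrinsics"],f["dist_coeffs"]);return p.reshape(-1,2)
E
python3 - <<'E'
from h import *
d=pickle.load(open("f0.pkl","rb"))
def crop(n,x,y,w,h,s,o): cv2.imwrite(o,cv2.resize(d[n]["color"][y:y+h,x:x+w,::-1],None,fx=s,fy=s,interpolation=cv2.INTER_CUBIC))
crop("top",165,130,230,125,3.4,"pics/tc.png")
crop("side",290,160,140,140,4,"pics/sc.png")
f=d["top"];C=cloud(f)
for n,uv in dict(g=(192,193),o=(220,193),w=(248,193),mouthtop=(367,210),tubetopback=(366,170),plate=(366,228),base=(360,236),floor=(222,222),table=(330,300)).items():
    print(n,C[uv[1],uv[0]].round(4))
hsv=cv2.cvtColor(f["color"],cv2.COLOR_RGB2HSV)
for n,lo,hi in(("green",(50,100,60),(80,255,255)),("orange",(8,150,150),(20,255,255))):
    m=cv2.inRange(hsv,lo,hi);m[:,:170]=0;m[:,275:]=0
    c=max(cv2.findContours(m,0,1)[0],key=cv2.contourArea);rr=cv2.minAreaRect(c);print(n,rr,cv2.contourArea(c))
    print(onz(f,cv2.boxPoints(rr),.056).round(4).tolist())
E
```

```text
g [0.5986 0.34   0.0561]
o [0.6014 0.2473 0.0554]
w [0.6043 0.1549 0.054 ]
mouthtop [ 0.5485 -0.2265  0.1746]
tubetopback [ 0.6712 -0.2211  0.1764]
plate [ 0.5001 -0.2369  0.0544]
base [ 0.4747 -0.2211  0.0168]
floor [0.5085 0.2448 0.0102]
table [ 0.2585 -0.1269 -0.0055]
green ((191.44309997558594, 192.4672393798828), (26.072580337524414, 36.34893035888672), 3.3664605617523193) 876.0
[[0.5414, 0.3853, 0.056], [0.6625, 0.3858, 0.056], [0.6598, 0.2985, 0.056], [0.5389, 0.2988, 0.056]]
orange ((220.0, 193.0), (36.0, 26.0), 90.0) 862.5
[[0.6602, 0.2936, 0.056], [0.6627, 0.2072, 0.056], [0.5431, 0.2012, 0.056], [0.5405, 0.2869, 0.056]]
```

View pics/tc.png

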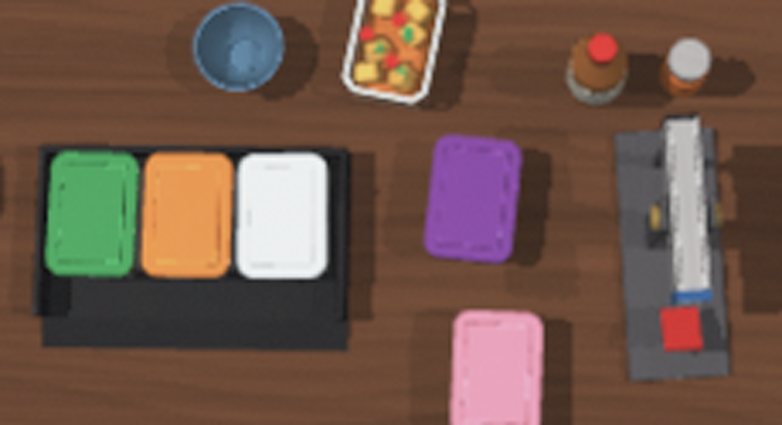

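View pics/sc.png

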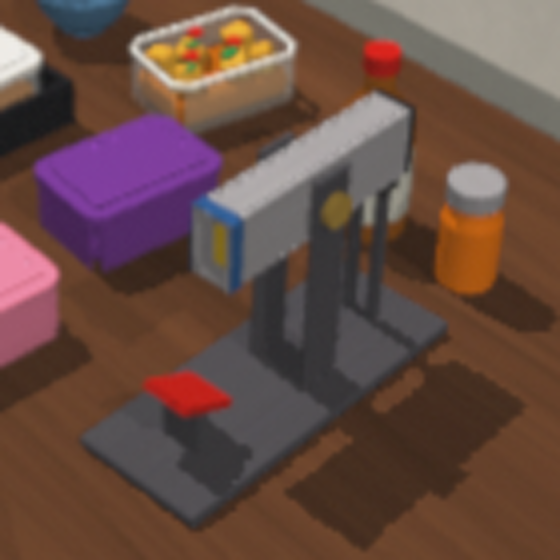

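Run:
```python
from h import *
d=pickle.load(open("f0.pkl","rb"))
f=d["top"];C=cloud(f)
m=(abs(C[:,:,2]-.174)<.008);m[:,:345]=0;m[:,385:]=0;m[:150]=0;m[240:]=0
print(m.sum());mm=(m*255).astype(np.uint8)
ys,xs=np.where(m);print(xs.min(),xs.max(),ys.min(),ys.max())
r=cv2.minAreaRect(np.c_[xs,ys].astype(np.float32));print(r);print(onz(f,cv2.boxPoints(r),.175).round(4).tolist())
# tray extents: dark
for n in("top","side"):
    F=d[n];C=cloud(F);hsv=cv2.cvtColor(F["color"],cv2.COLOR_RGB2HSV)
    for nm,lo,hi in(("red",(0,170,100),(5,255,255)),):
        k=cv2.inRange(hsv,lo,hi)
        for c in cv2.findContours(k,0,1)[0]:
            if cv2.contourArea(c)>30:
                M=cv2.moments(c);u,v=M["m10"]/M["m00"],M["m01"]/M["m00"];print(n,nm,u,v,onz(F,[[u,v]],.06).round(4))
```

```text
586
358 374 164 219
((366.0, 191.5), (55.0, 16.0), 90.0)
[[0.6894, -0.1964, 0.175], [0.6909, -0.2456, 0.175], [0.5217, -0.2482, 0.175], [0.5203, -0.1996, 0.175]]
top red 364.925 226.41333333333333 [[ 0.5049 -0.2327  0.06  ]]
top red 341.6864686468646 143.95379537953795 [[ 0.7774 -0.1504  0.06  ]]
side red 336.048 257.908 [[ 0.4945 -0.2433  0.06  ]]
side red 384.863768115942 174.26666666666665 [[ 0.8547 -0.0608  0.06  ]]
```

Request:
apply_moves(dp=[[-0.2, 0.1, -0.1], [-0.3, 0.15, -0.1], [-0.36, 0.17, 0], [-0.36, 0.17, 0], [-0.36, 0.17, 0], [-0.36, 0.17, 0], [-0.36, 0.17, 0], [-0.36, 0.17, 0], [-0.36, 0.17, 0], [-0.36, 0.17, 0]], twist=[[0, 0, -0.06], [0, 0, -0.06], [0, 0, 0], [0, 0, 0], [0, 0, 0], [0, 0, 0], [0, 0, 0], [0, 0, 0], [0, 0, 0], [0, 0, 0]], jaw=[255, 255, 255, 255, 255, 255, 255, 255, 255, 255])

```text
clock: 1.15
tcp_pos: [0.3554, 0.2362, 0.4257]
orientation: [-2.193, -2.248, 0.005]
contact_force: [1.4, 1.2, 0.1]
grip_width: 0.0003
```

Request:
apply_moves(dp=[[-0.35, 0.17, 0], [-0.35, 0.17, 0], [-0.35, 0.17, 0], [-0.35, 0.17, 0], [-0.35, 0.17, 0], [-0.35, 0.17, -0.05], [-0.35, 0.17, -0.05], [-0.35, 0.17, 0], [-0.35, 0.17, 0], [-0.35, 0.17, 0], [-0.2, 0.1, 0], [0, 0, 0]], twist=[[0, 0, 0], [0, 0, 0], [0, 0, 0], [0, 0, 0], [0, 0, 0], [0, 0, 0], [0, 0, 0], [0, 0, 0], [0, 0, 0], [0, 0, 0], [0, 0, 0], [0, 0, 0]], jaw=[255, 255, 255, 255, 255, 255, 255, 255, 255, 255, 255, 255])

```text
clock: 2.35
tcp_pos: [0.5873, -0.2289, 0.4376]
orientation: [2.198, 2.243, -0.004]
contact_force: [0.1, 0.5, -0.1]
grip_width: -0.0001
```

```bash
cat > snap.py <<'E'
import sys
from bench import r
from h import *
o=r.get_obs();n,name=sys.argv[1],sys.argv[2]
f=r.grab_frame(n);pickle.dump((f,o),open(name+".pkl","wb"));cv2.imwrite(f"pics/{name}.png",f["color"][:,:,::-1])
print(o["clock"],o["tcp_pos"].round(4),o["orientation"].round(3),"zax",Ro.from_rotvec(o["orientation"]).as_matrix().round(4).tolist(),o["contact_force"].round(2),o["grip_width"])
E
python3 snap.py wrist w1
```

```text
2.35 [ 0.5873 -0.2289  0.4376] [ 2.198  2.243 -0.004] zax [[-0.0199, 0.9998, -0.0008], [0.9998, 0.0199, -0.0025], [-0.0024, -0.0008, -1.0]] [ 0.08  0.47 -0.12] -8.235020150685033e-05
```

View pics/w1.png

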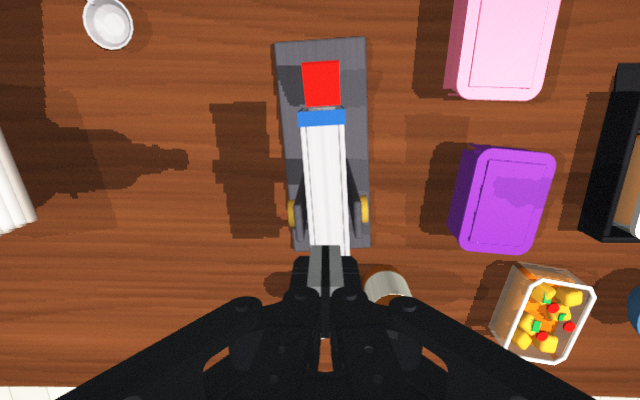

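The wrist view shows the tube from above: blue mouth rim at (322,117), tube top running from (305,125) to (348,255), red plate at (321,83). I'll fit its axis.

Run:
```python
from h import *
f,o=pickle.load(open("w1.pkl","rb"))
hsv=cv2.cvtColor(f["color"],cv2.COLOR_RGB2HSV)
C=cloud(f,o)
b=cv2.inRange(hsv,(100,150,100),(115,255,255));b[:,:280]=0;b[:,370:]=0;b[200:]=0
c=max(cv2.findContours(b,0,1)[0],key=cv2.contourArea);q=cv2.boxPoints(cv2.minAreaRect(c));print("blue",q.tolist());print(onz(f,q,.175,o).round(4).tolist())
m=(abs(C[:,:,2]-.175)<.006)&(hsv[:,:,1]<60);m[:, :280]=0;m[:,370:]=0;m[245:]=0;m[:100]=0
rows=[]
for v in range(128,240,6):
    x=np.where(m[v])[0]
    # restrict to contiguous bright
    p=onz(f,[[x.min()-.5,v],[x.max()+.5,v]],.175,o);rows.append([*p.mean(0)[:2],p[0,1]-p[1,1], C[v,int(x.mean()),2]])
rows=np.array(rows);print(rows.round(4))
k=np.polyfit(rows[:,0],rows[:,1],1);print("slope",k,"yaw deg",np.degrees(np.arctan(k[0])))
rd=cv2.inRange(hsv,(0,170,100),(5,255,255));rd[:,370:]=0;c=max(cv2.findContours(rd,0,1)[0],key=cv2.contourArea);print("red",onz(f,cv2.boxPoints(cv2.minAreaRect(c)),.06,o).round(4).tolist())
# base plate corners
print("base corners", onz(f,[[276,43],[365,37],[370,247],[295,250]],.01,o).round(4).tolist())
print(C[20:150:25,330].round(3).tolist())
```

```text
blue [[296.87176513671875, 111.07524108886719], [343.92926025390625, 107.93806457519531], [344.9381103515625, 123.07080078125], [297.880615234375, 126.20797729492188]]
[[0.524, -0.2489, 0.175], [0.5214, -0.2179, 0.175], [0.5311, -0.2169, 0.175], [0.5338, -0.2482, 0.175]]
[[ 0.5347 -0.2328 -0.0301  0.173 ]
 [ 0.5386 -0.2324 -0.0296  0.1737]
 [ 0.5427 -0.2323 -0.0297  0.1751]
 [ 0.5467 -0.2316 -0.0299  0.1729]
 [ 0.5508 -0.2315 -0.0301  0.1731]
 [ 0.5549 -0.2311 -0.0295  0.1737]
 [ 0.5591 -0.2303 -0.0297  0.1736]
 [ 0.5634 -0.2302 -0.0299  0.1728]
 [ 0.5676 -0.2298 -0.0293  0.1733]
 [ 0.572  -0.2297 -0.0295  0.1732]
 [ 0.5764 -0.2289 -0.0297  0.1729]
 [ 0.5808 -0.2288 -0.0298  0.1759]
 [ 0.5852 -0.2241 -0.0378  0.174 ]
 [ 0.5898 -0.2276 -0.0481  0.1734]
 [ 0.5944 -0.2275 -0.0484  0.1733]
 [ 0.599  -0.227  -0.0479  0.1728]
 [ 0.6037 -0.2266 -0.049   0.1733]
 [ 0.6084 -0.2264 -0.0492  0.1724]
 [ 0.6132 -0.2263 -0.0495  0.174 ]]
slope [ 0.09195694 -0.28187218] yaw deg 5.2539686878740435
red [[0.4861, -0.2546, 0.06], [0.4831, -0.2194, 0.06], [0.5236, -0.215, 0.06], [0.5269, -0.2515, 0.06]]
base corners [[0.4641, -0.2845, 0.01], [0.4565, -0.1899, 0.01], [0.7013, -0.1698, 0.01], [0.7077, -0.2659, 0.01]]
[[0.439, -0.227, -0.001], [0.465, -0.227, 0.009], [0.492, -0.227, 0.054], [0.515, -0.226, 0.045], [0.529, -0.227, 0.174], [0.546, -0.226, 0.174]]
```

Request:
apply_moves(dp=[[-0.01, -0.12, 0.2], [0, -0.12, 0.2], [0, -0.11, 0.2], [0, 0, 0], [0, 0, 0]], twist=[[0, 0, -0.016], [0, 0, -0.016], [0, 0, 0], [0, 0, 0], [0, 0, 0]], jaw=[255, 255, 255, 255, 255])

```text
clock: 2.9
tcp_pos: [0.5436, -0.2248, 0.3638]
orientation: [-2.109, -2.325, -0.002]
contact_force: [1.5, 0.5, 1.4]
grip_width: -0.0
```

```bash
python3 snap.py side s1
python3 - <<'E'
from h import *
f,o=pickle.load(open("s1.pkl","rb"));cv2.imwrite("pics/s1c.png",cv2.resize(f["color"][150:300,280:430,::-1],None,fx=4,fy=4))
E
```

```text
2.9 [ 0.5436 -0.2248  0.3638] [-2.109e+00 -2.325e+00 -2.000e-03] zax [[-0.0973, 0.9953, -0.0011], [0.9953, 0.0973, 0.0029], [0.003, -0.0008, -1.0]] [1.49 0.5  1.39] -4.99390924467832e-05
```

View pics/s1c.png

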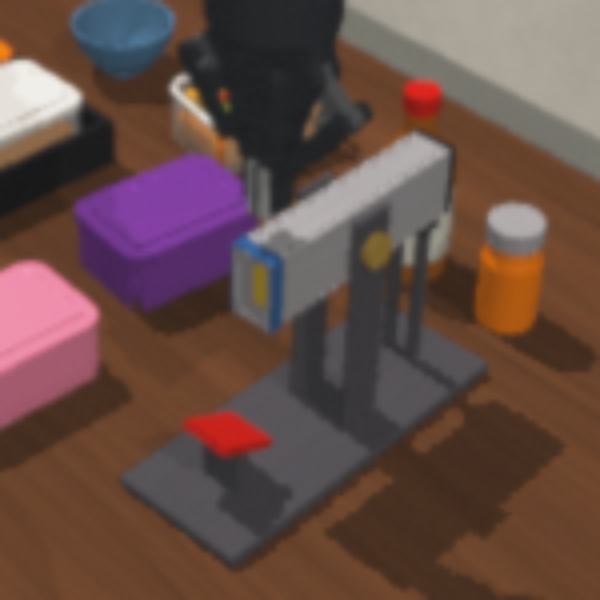

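Request:
apply_moves(dp=[[-0.06, 0.01, 0], [0, 0, 0.07], [0, 0, 0.07], [0, 0, 0.07], [0, 0, 0.07], [0, 0, 0.07], [0, 0, 0.05]], twist=[[0, 0, 0], [0, 0, 0], [0, 0, 0], [0, 0, 0], [0, 0, 0], [0, 0, 0], [0, 0, 0]], jaw=[255, 255, 255, 255, 255, 255, 255])

```text
clock: 3.65
tcp_pos: [0.547, -0.233, 0.317]
orientation: [-2.109, -2.327, -0.004]
contact_force: [-0.7, 1.4, 3.9]
grip_width: 0.0003
```

```bash
python3 snap.py side s2
python3 - <<'E'
from h import *
f,o=pickle.load(open("s2.pkl","rb"));cv2.imwrite("pics/s2c.png",cv2.resize(f["color"][150:300,280:430,::-1],None,fx=4,fy=4))
E
```

```text
3.65 [ 0.547 -0.233  0.317] [-2.109 -2.327 -0.004] zax [[-0.0981, 0.9952, 0.001], [0.9952, 0.0981, 0.0025], [0.0024, 0.0012, -1.0]] [-0.68  1.4   3.89] 0.0003492738023523827
```

View pics/s2c.png

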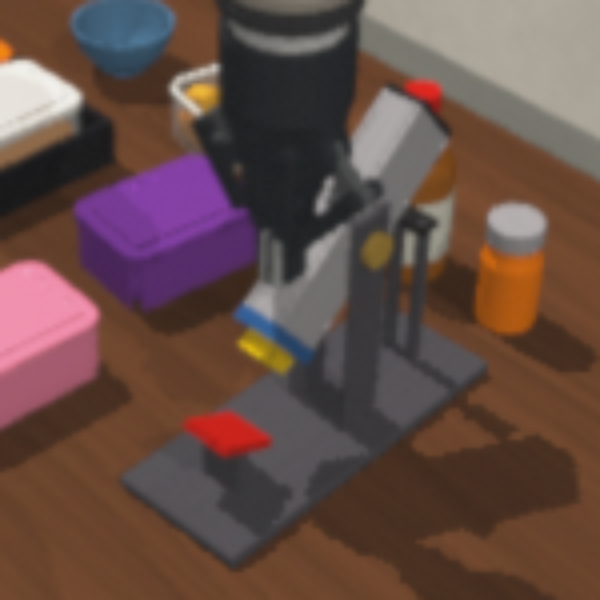

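Request:
apply_moves(dp=[[0, 0, 0.05], [0, 0, 0.03], [0, 0, 0.02], [0, 0, 0], [0, 0, 0], [0, 0, 0], [0, 0, 0], [0, 0, 0], [0, 0, 0], [0, 0, 0]], twist=[[0, 0, 0], [0, 0, 0], [0, 0, 0], [0, 0, 0], [0, 0, 0], [0, 0, 0], [0, 0, 0], [0, 0, 0], [0, 0, 0], [0, 0, 0]], jaw=[255, 255, 255, 255, 255, 255, 255, 255, 255, 255])

```text
clock: 4.7
tcp_pos: [0.5456, -0.2358, 0.3145]
orientation: [-2.109, -2.32, -0.011]
contact_force: [-1.2, 1.0, 3.5]
grip_width: 0.0001
```

```bash
python3 snap.py side s3
python3 - <<'E'
from h import *
f,o=pickle.load(open("s3.pkl","rb"));cv2.imwrite("pics/s3c.png",cv2.resize(f["color"][150:300,280:430,::-1],None,fx=4,fy=4))
E
```

```text
4.7 [ 0.5456 -0.2358  0.3145] [-2.109 -2.32  -0.011] zax [[-0.0952, 0.9955, 0.0002], [0.9954, 0.0952, 0.009], [0.009, 0.001, -1.0]] [-1.15  1.04  3.51] 5.133650068915866e-05
```

View pics/s3c.png

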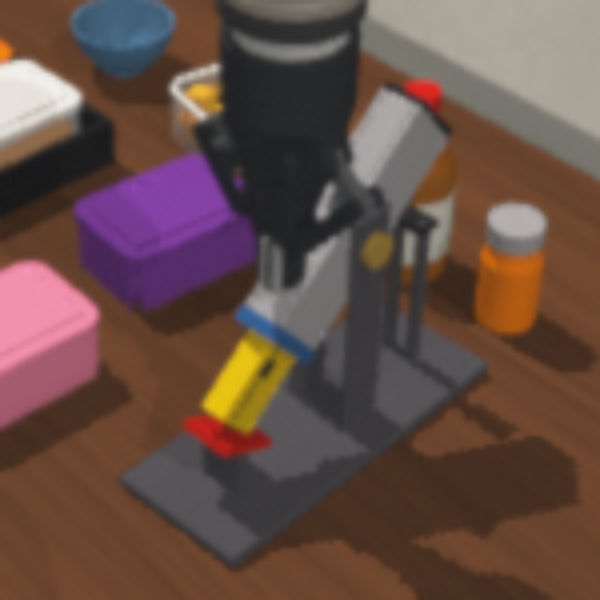

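Request:
apply_moves(dp=[[0, 0, -0.15], [0, 0, -0.3], [0, 0, -0.35], [0, 0, -0.2], [0, 0.2, 0], [0.02, 0.3, 0], [0.02, 0.3, 0], [0, 0.02, 0], [0, 0, 0]], twist=[[0, 0, 0], [0, -0.004, 0], [0, 0, 0], [0, 0, 0], [0, 0, 0], [0, 0, 0], [0, 0, 0], [0, 0, 0], [0, 0, 0]], jaw=[255, 255, 255, 255, 255, 255, 255, 255, 255])

```text
clock: 5.65
tcp_pos: [0.6466, -0.2207, 0.4352]
orientation: [-2.113, -2.325, -0.001]
contact_force: [0.5, -0.6, -0.1]
grip_width: -0.0002
```

```bash
python3 snap.py side s4
python3 - <<'E'
from h import *
f,o=pickle.load(open("s4.pkl","rb"));cv2.imwrite("pics/s4c.png",cv2.resize(f["color"][150:300,280:430,::-1],None,fx=4,fy=4))
E
```

```text
5.65 [ 0.6466 -0.2207  0.4352] [-2.113e+00 -2.325e+00 -1.000e-03] zax [[-0.0954, 0.9954, 0.0002], [0.9954, 0.0954, 0.0005], [0.0004, 0.0002, -1.0]] [ 0.48 -0.57 -0.07] -0.00017058328155508955
```

View pics/s4c.png

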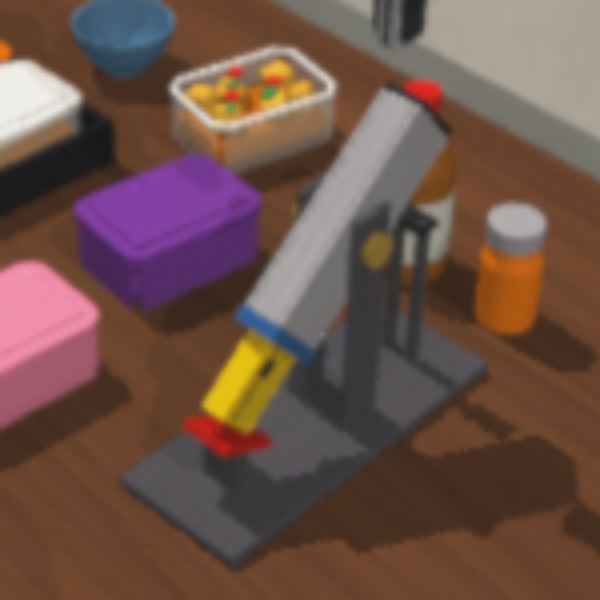

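Request:
apply_moves(dp=[[-0.015, -0.05, 0.1], [0, 0, 0.08], [0, 0, 0.08], [0, 0, 0.08], [0, 0, 0.08], [0, 0, 0.08], [0, 0, 0.08], [0, 0, 0.08], [0, 0, 0.06], [0, 0, 0.04]], twist=[[0, 0, 0], [0, 0, 0], [0, 0, 0], [0, 0, 0], [0, 0, 0], [0, 0, 0], [0, 0, 0], [0, 0, 0], [0, 0, 0], [0, 0, 0]], jaw=[255, 255, 255, 255, 255, 255, 255, 255, 255, 255])

```text
clock: 6.7
tcp_pos: [0.6391, -0.2258, 0.3481]
orientation: [2.112, 2.317, 0.015]
contact_force: [-23.2, 10.4, 53.0]
grip_width: -0.0001
```

Request:
apply_moves(dp=[[0, 0, -0.05], [0, 0, -0.05], [0, 0, -0.3], [0, 0, -0.3], [0, 0, 0]], twist=[[0, 0, 0], [0, 0, 0], [0, 0, 0], [0, 0, 0], [0, 0, 0]], jaw=[255, 255, 255, 0, 0])

```text
clock: 7.2
tcp_pos: [0.638, -0.2256, 0.4327]
orientation: [2.114, 2.319, 0.013]
contact_force: [1.2, -0.5, 0.6]
grip_width: 0.0281
```

```bash
python3 snap.py side s5
python3 - <<'E'
from h import *
f,o=pickle.load(open("s5.pkl","rb"));cv2.imwrite("pics/s5c.png",cv2.resize(f["color"][150:300,280:430,::-1],None,fx=4,fy=4))
E
```

```text
7.2 [ 0.638  -0.2256  0.4327] [2.114 2.319 0.013] zax [[-0.0924, 0.9957, 0.0082], [0.9957, 0.0924, 0.0038], [0.003, 0.0085, -1.0]] [ 1.2  -0.48  0.63] 0.0280965352445478
```

View pics/s5c.png

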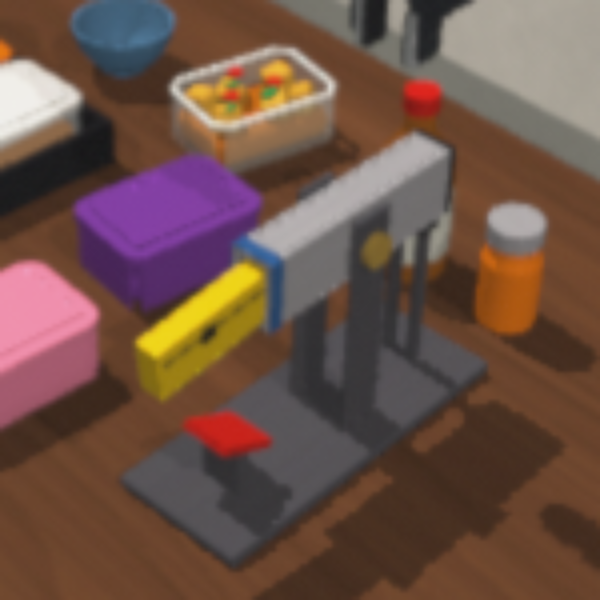

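Request:
apply_moves(dp=[[0.01, -0.25, 0], [0.01, -0.35, 0], [0.01, -0.35, 0], [0.01, -0.2, 0], [0, 0, 0]], twist=[[0.004, -0.002, 0], [0, 0, 0], [0, 0, 0], [0, 0, 0], [0, 0, 0]], jaw=[0, 0, 0, 0, 0])

```text
clock: 7.75
tcp_pos: [0.4946, -0.2307, 0.4215]
orientation: [-2.104, -2.318, 0.013]
contact_force: [0.5, -0.9, 0.9]
grip_width: 0.0855
```

```bash
python3 snap.py wrist w2; python3 snap.py top t2;python3 - <<'E'
from h import *
for n in("w2","t2"):
    f,o=pickle.load(open(n+".pkl","rb"))
    hsv=cv2.cvtColor(f["color"],cv2.COLOR_RGB2HSV);C=cloud(f,o)
    m=cv2.inRange(hsv,(22,150,120),(33,255,255))
    c=max(cv2.findContours(m,0,1)[0],key=cv2.contourArea);print(n,cv2.boundingRect(c))
    q=cv2.boxPoints(cv2.minAreaRect(c));print(q.tolist(),onz(f,q,.165,o).round(4).tolist())
    x,y,w,h=cv2.boundingRect(c);print(C[y+2:y+h:6,x+w//2].round(4).tolist())
    if n=="w2":
      for v in range(y,y+h,8):
        k=np.where(m[v])[0]; p=onz(f,[[k.min()-.5,v],[k.max()+.5,v]],.165,o);print(v,k.min(),k.max(),p.mean(0).round(4),(p[1]-p[0]).round(4)[1])
E
```

```text
7.75 [ 0.4946 -0.2307  0.4215] [-2.104 -2.318  0.013] zax [[-0.0967, 0.9952, -0.0139], [0.9953, 0.0967, 0.0017], [0.0031, -0.0137, -0.9999]] [ 0.49 -0.95  0.87] 0.08551000137616203
7.8 [ 0.4961 -0.2303  0.4215] [-2.103 -2.32   0.012] zax [[-0.0978, 0.9951, -0.0133], [0.9952, 0.0978, 0.0014], [0.0027, -0.0131, -0.9999]] [0.55 0.44 0.32] 0.08533002327319175
w2 (304, 127, 27, 124)
[[304.0, 127.0], [330.0, 127.0], [330.0, 250.0], [304.0, 250.0]] [[0.439, -0.2487, 0.165], [0.4373, -0.2318, 0.165], [0.5249, -0.2229, 0.165], [0.5268, -0.2418, 0.165]]
[[0.4405, -0.2403, 0.1539], [0.4444, -0.2399, 0.1553], [0.4485, -0.2395, 0.1554], [0.4526, -0.2391, 0.1554], [0.4566, -0.2388, 0.1563], [0.4605, -0.2384, 0.1576], [0.4648, -0.238, 0.1575], [0.4689, -0.2376, 0.1581], [0.473, -0.2372, 0.159], [0.4771, -0.2368, 0.1595], [0.4814, -0.2365, 0.1597], [0.4859, -0.2361, 0.1595], [0.49, -0.2357, 0.1605], [0.4946, -0.2353, 0.1601], [0.4984, -0.2349, 0.1623], [0.5029, -0.2345, 0.1622], [0.5076, -0.234, 0.1621], [0.5121, -0.2336, 0.1624], [0.5161, -0.2332, 0.1638], [0.521, -0.2328, 0.1636], [0.5255, -0.2324, 0.1641]]
127 305 329 [ 0.4381 -0.2402  0.165 ] 0.0162
135 304 330 [ 0.4433 -0.2398  0.165 ] 0.0177
143 304 330 [ 0.4485 -0.2393  0.165 ] 0.0178
151 304 330 [ 0.4538 -0.2388  0.165 ] 0.0179
159 304 329 [ 0.4592 -0.2387  0.165 ] 0.0174
167 305 329 [ 0.4646 -0.2379  0.165 ] 0.0168
175 305 329 [ 0.4701 -0.2374  0.165 ] 0.0169
183 305 329 [ 0.4757 -0.2369  0.165 ] 0.0171
191 305 329 [ 0.4814 -0.2363  0.165 ] 0.0172
199 304 329 [ 0.4872 -0.2362  0.165 ] 0.018
207 304 329 [ 0.493  -0.2356  0.165 ] 0.0181
215 304 329 [ 0.4989 -0.2351  0.165 ] 0.0182
223 304 328 [ 0.505  -0.2349  0.165 ] 0.0177
231 304 328 [ 0.5111 -0.2344  0.165 ] 0.0178
239 304 328 [ 0.5173 -0.2338  0.165 ] 0.0179
247 304 328 [ 0.5235 -0.2333  0.165 ] 0.0181Traceback (most recent call last):
  File "<stdin>", line 6, in <module>
ValueError: max() iterable argument is empty
```

View pics/w2.png

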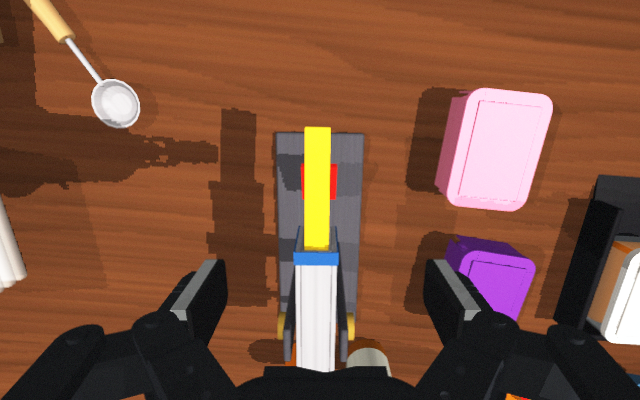

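Request:
apply_moves(dp=[[-0.01, -0.16, 0.18], [-0.01, -0.16, 0.18], [-0.01, -0.16, 0.18], [0, 0, 0], [0, 0, 0], [0, 0, 0]], twist=[[0, 0, 0.008], [0, 0, 0], [0, 0, 0], [-0.03, 0, 0], [-0.029, 0, 0], [0, 0, 0]], jaw=[0, 0, 0, 0, 0, 0])

```text
clock: 8.45
tcp_pos: [0.4462, -0.2358, 0.3517]
orientation: [2.064, 2.261, 0.127]
contact_force: [0.1, -0.8, 1.2]
grip_width: 0.0854
```

```bash
cat > go.py <<'E'
import sys
from bench import r
from h import *
# args: gx gy gz of grasp point target (155 mm ahead)
o=r.get_obs();R=Ro.from_rotvec(o["orientation"]).as_matrix();g=o["tcp_pos"]+.155*R[:,2]
print(o["clock"],"tcp",o["tcp_pos"].round(4),"grasp pt",g.round(4),"\nx",R[:,0].round(4),"y",R[:,1].round(4),"z",R[:,2].round(4),"F",o["contact_force"].round(1),"w",round(o["grip_width"],4))
if len(sys.argv)>3:
    t=np.array(list(map(float,sys.argv[1:4])));d=R.T@(t-g);print("tool shift m",d.round(4),"units",(d/.12).round(3))
E
python3 go.py .4615 -.2381 .141
```

```text
8.45 tcp [ 0.4462 -0.2358  0.3517] grasp pt [ 0.4637 -0.2345  0.1977] 
x [-0.0909  0.9959 -0.0019] y [0.9894 0.0905 0.1134] z [ 0.1131  0.0084 -0.9935] F [ 0.1 -0.8  1.2] w 0.0854
tool shift m [-0.0033 -0.0089  0.0561] units [-0.027 -0.074  0.468]
```

Request:
apply_moves(dp=[[-0.027, -0.07, 0], [0, 0, 0.16], [0, 0, 0.16], [0, 0, 0.14], [0, 0, 0]], twist=[[0, 0, 0], [0, 0, 0], [0, 0, 0], [0, 0, 0], [0, 0, 0]], jaw=[0, 0, 0, 0, 0])

```text
clock: 8.95
tcp_pos: [0.4471, -0.24, 0.2941]
orientation: [2.06, 2.267, 0.119]
contact_force: [1.3, 0.3, 0.6]
grip_width: 0.0852
```

```bash
python3 go.py .4615 -.2381 .141; python3 snap.py wrist w3;python3 snap.py side s6
python3 - <<'E'
from h import *
f,o=pickle.load(open("s6.pkl","rb"));g,_=pickle.load(open("w3.pkl","rb"))
cv2.imwrite("pics/s6c.png",np.hstack([cv2.resize(f["color"][150:290,270:410,::-1],(400,400)),cv2.resize(g["color"][:,120:520,::-1],(400,400))]))
E
```

```text
8.95 tcp [ 0.4471 -0.24    0.2941] grasp pt [ 0.464 -0.239  0.14 ] 
x [-0.0954  0.9954 -0.0041] y [0.9895 0.0952 0.1088] z [ 0.1087  0.0063 -0.9941] F [1.3 0.3 0.6] w 0.0852
tool shift m [ 0.0011 -0.0023 -0.0013] units [ 0.009 -0.019 -0.011]
8.95 [ 0.4471 -0.24    0.2941] [2.06  2.267 0.119] zax [[-0.0954, 0.9895, 0.1087], [0.9954, 0.0952, 0.0063], [-0.0041, 0.1088, -0.9941]] [1.28 0.27 0.62] 0.08517141168521386
9.0 [ 0.4474 -0.2403  0.2951] [2.059 2.266 0.12 ] zax [[-0.095, 0.9894, 0.1102], [0.9955, 0.0949, 0.0058], [-0.0048, 0.1102, -0.9939]] [ 0.31 -0.31  1.3 ] 0.08539359712597491
```

View pics/s6c.png

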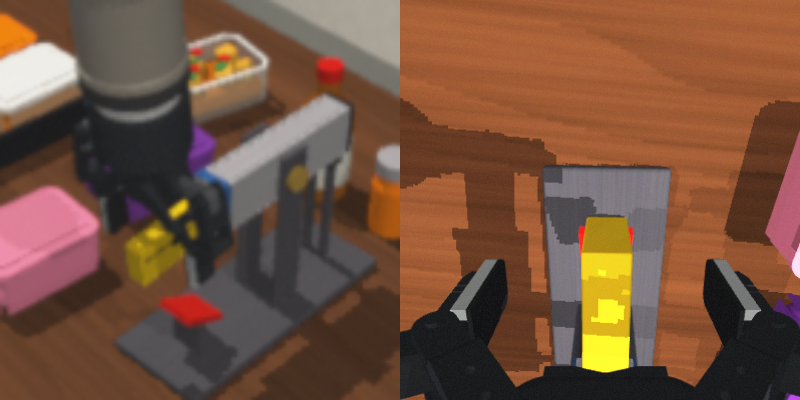

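Fingers straddle the case with the tail in front of them and the tube still level. I'll close gently.

Request:
apply_moves(dp=[[0, 0, 0], [0, 0, 0], [0, 0, 0], [0, 0, 0], [0, 0, 0], [0, 0, 0], [0, 0, 0]], twist=[[0, 0, 0], [0, 0, 0], [0, 0, 0], [0, 0, 0], [0, 0, 0], [0, 0, 0], [0, 0, 0]], jaw=[255, 255, 255, 255, 255, 255, 255], grip_force=50)

```text
clock: 9.75
tcp_pos: [0.4483, -0.2412, 0.2991]
orientation: [2.055, 2.261, 0.124]
contact_force: [-0.1, -0.2, -0.9]
grip_width: 0.0174
```

```bash
python3 go.py
```

```text
9.75 tcp [ 0.4483 -0.2412  0.2991] grasp pt [ 0.4663 -0.2406  0.1451] 
x [-0.095   0.9955 -0.0071] y [0.9887 0.0951 0.1161] z [ 0.1162  0.004  -0.9932] F [-0.1 -0.2 -0.9] w 0.0174
```

Request:
apply_moves(dp=[[0, -0.1, -0.005], [0, -0.15, -0.01], [0, -0.15, -0.01], [0, -0.15, -0.01], [0, -0.12, -0.01], [0, 0, 0]], twist=[[0, 0, 0], [0, 0, 0], [0, 0, 0], [0, 0, 0], [0, 0, 0], [0, 0, 0]], jaw=[255, 255, 255, 255, 255, 255])

```text
clock: 10.35
tcp_pos: [0.3612, -0.2489, 0.294]
orientation: [2.057, 2.263, 0.123]
contact_force: [0.6, -0.2, -0.3]
grip_width: 0.0171
```

```bash
python3 go.py; python3 snap.py side s7
python3 - <<'E'
from h import *
f,o=pickle.load(open("s7.pkl","rb"))
cv2.imwrite("pics/s7c.png",cv2.resize(f["color"][150:290,250:410,::-1],None,fx=4,fy=4))
E
```

```text
10.35 tcp [ 0.3612 -0.2489  0.294 ] grasp pt [ 0.3789 -0.2482  0.14  ] 
x [-0.0947  0.9955 -0.0057] y [0.989  0.0947 0.1137] z [ 0.1138  0.0051 -0.9935] F [ 0.6 -0.2 -0.3] w 0.0171
10.35 [ 0.3612 -0.2489  0.294 ] [2.057 2.263 0.123] zax [[-0.0947, 0.989, 0.1138], [0.9955, 0.0947, 0.0051], [-0.0057, 0.1137, -0.9935]] [ 0.6  -0.15 -0.32] 0.017145748166826902
```

View pics/s7c.png

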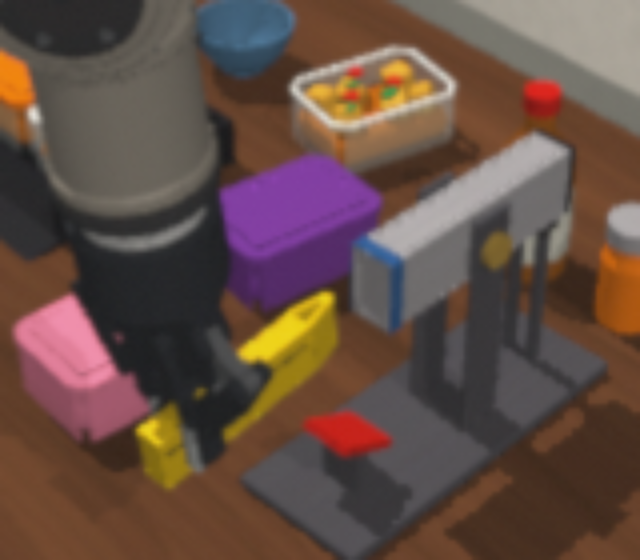

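Request:
apply_moves(dp=[[0.1, 0, -0.1], [0.2, 0, -0.2], [0.3, 0.05, -0.2], [0.35, 0.15, -0.1], [0.35, 0.18, -0.1], [0.35, 0.18, -0.1], [0.35, 0.18, -0.1], [0.35, 0.18, -0.1], [0.35, 0.18, -0.05], [0.35, 0.18, 0], [0.35, 0.18, 0], [0.35, 0.18, 0], [0.35, 0.18, 0], [0.2, 0.15, 0], [0, 0, 0]], twist=[[0.027, 0, 0.02], [0.027, 0, 0.02], [0, 0, 0.018], [0, 0, 0], [0, 0, 0], [0, 0, 0], [0, 0, 0], [0, 0, 0], [0, 0, 0], [0, 0, 0], [0, 0, 0], [0, 0, 0], [0, 0, 0], [0, 0, 0], [0, 0, 0]], jaw=[255, 255, 255, 255, 255, 255, 255, 255, 255, 255, 255, 255, 255, 255, 255])

```text
clock: 11.9
tcp_pos: [0.62, 0.2862, 0.4267]
orientation: [2.245, 2.19, 0.02]
contact_force: [-0.5, -0.3, -1.4]
grip_width: 0.0171
```

```bash
python3 go.py; python3 snap.py wrist w4
```

```text
11.9 tcp [0.62   0.2862 0.4267] grasp pt [0.6219 0.287  0.2717] 
x [0.0245 0.9997 0.0055] y [ 0.9996 -0.0245  0.0124] z [ 0.0126  0.0052 -0.9999] F [-0.5 -0.3 -1.4] w 0.0171
11.9 [0.62   0.2862 0.4267] [2.245 2.19  0.02 ] zax [[0.0245, 0.9996, 0.0126], [0.9997, -0.0245, 0.0052], [0.0055, 0.0124, -0.9999]] [-0.51 -0.3  -1.45] 0.017060071111002963
```

View pics/w4.png

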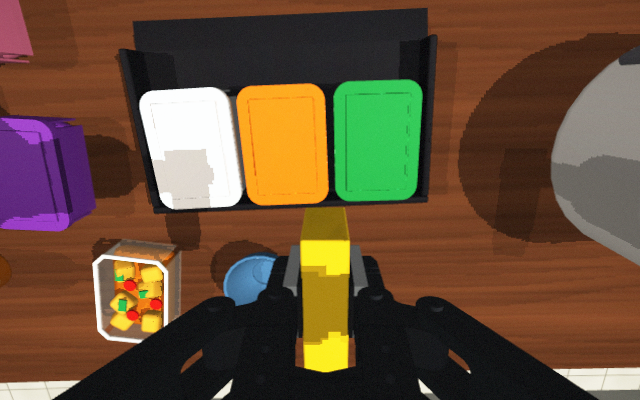

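The wrist view shows green at (377,140), orange at (284,144), a narrow gap between them near column 331, the open tray front at the top, and the case held with its tail at row 210. Measuring now.

Run:
```python
from h import *
f,o=pickle.load(open("w4.pkl","rb"));C=cloud(f,o)
hsv=cv2.cvtColor(f["color"],cv2.COLOR_RGB2HSV)
B={}
for n,lo,hi in(("green",(50,100,60),(80,255,255)),("orange",(8,150,150),(21,255,255)),("white",(0,0,110),(180,60,255))):
    m=cv2.inRange(hsv,lo,hi);m[:80]=0;m[212:]=0;m[:,:130]=0;m[:,425:]=0
    c=max(cv2.findContours(m,0,1)[0],key=cv2.contourArea);c=cv2.convexHull(c)
    z=np.median(C[110:190,int(c[:,0,0].mean())][:,2]);print(n,"lid z",z.round(4))
    P=onz(f,c.reshape(-1,2),.056,o)[:,:2].astype(np.float32);q=cv2.minAreaRect(P);print(q);B[n]=q
    b=cv2.boxPoints(q);print(b.round(4).tolist())
# tray pixels: lip front corners, back wall
print("lip front corners z0",onz(f,[[134,22],[427,9]],.0,o).round(4).tolist())
print("wall top corners z.04: frontL backL backR frontR",onz(f,[[122,50],[153,213],[429,201],[436,37]],.04,o).round(4).tolist())
for v in range(85,205,12):
    row=f["color"][v,322:342].astype(int); print(v,[int(x) for x in row.sum(1)])
```

```text
green lid z 0.0568
((0.6002243161201477, 0.3402593731880188), (0.12053842097520828, 0.08573797345161438), 0.15264879167079926)
[[0.5397999882698059, 0.382999986410141], [0.5400999784469604, 0.2971999943256378], [0.6606000065803528, 0.29760000109672546], [0.6603999733924866, 0.3833000063896179]]
orange lid z 0.0568
((0.601966917514801, 0.2478291392326355), (0.1202295646071434, 0.08547206223011017), 0.9588655233383179)
[[0.541100025177002, 0.2896000146865845], [0.5425999760627747, 0.20409999787807465], [0.6628000140190125, 0.2061000019311905], [0.6614000201225281, 0.29159998893737793]]
white lid z 0.0571
((0.6035851836204529, 0.1569395214319229), (0.12044387310743332, 0.08791735768318176), 2.195347309112549)
[[0.541700005531311, 0.19859999418258667], [0.5450999736785889, 0.11069999635219574], [0.6654000282287598, 0.1152999997138977], [0.6621000170707703, 0.20319999754428864]]
lip front corners z0 [[0.4776, 0.0943, 0.0], [0.4725, 0.3974, 0.0]]
wall top corners z.04: frontL backL backR frontR [[0.5078, 0.0978, 0.04], [0.6741, 0.0963, 0.04], [0.668, 0.4021, 0.04], [0.5034, 0.3966, 0.04]]

[... 272 characters left out ...]
338, 340]
121 [455, 462, 452, 384, 119, 62, 63, 44, 57, 63, 68, 110, 265, 338, 335, 331, 348, 334, 340, 344]
133 [460, 463, 449, 423, 293, 64, 64, 55, 35, 45, 62, 58, 236, 337, 333, 334, 336, 332, 333, 325]
145 [450, 452, 453, 460, 383, 115, 61, 52, 57, 57, 50, 72, 210, 298, 328, 327, 334, 339, 330, 334]
157 [452, 447, 453, 457, 426, 284, 43, 58, 47, 20, 61, 51, 170, 300, 326, 330, 331, 333, 329, 328]
169 [453, 448, 447, 454, 455, 383, 105, 65, 38, 42, 48, 46, 147, 281, 330, 325, 334, 331, 327, 338]
181 [440, 449, 453, 444, 447, 467, 334, 47, 61, 58, 57, 44, 115, 250, 331, 330, 341, 329, 341, 329]
193 [451, 447, 442, 445, 432, 348, 91, 40, 28, 12, 35, 29, 56, 44, 98, 258, 331, 329, 325, 330]
```

Run:
```python
from h import *
f,o=pickle.load(open("w4.pkl","rb"));C=cloud(f,o)
R=Ro.from_rotvec(o["orientation"]).as_matrix();g=o["tcp_pos"]+.155*R[:,2]
T=(C-g)@R
for v in range(196,376,8): print(v,T[v,325].round(4),f["color"][v,325])
hsv=cv2.cvtColor(f["color"],cv2.COLOR_RGB2HSV);m=cv2.inRange(hsv,(22,120,80),(33,255,255))
# lines: edges of case top
for v in (245,260,275,290,330,350,365):
    k=np.where(m[v,290:365])[0]+290
    if len(k): 
        p=onz(f,[[k.min()-.5,v],[k.max()+.5,v]],g[2]+.012,o);t=(p-g)@R;print(v,k.min(),k.max(),t.round(4).tolist())
```

```text
196 [0.0003 0.0297 0.2171] [244 138  26]
204 [0.0003 0.044  0.2333] [33 30 34]
212 [ 0.0006 -0.0261  0.0166] [130 100  15]
220 [ 0.0006 -0.0263  0.0067] [130 101  14]
228 [ 0.0006 -0.0263 -0.0016] [133 103  14]
236 [ 0.0007 -0.0263 -0.0091] [136 105  18]
244 [ 0.0007 -0.0245 -0.0121] [253 242  38]
252 [ 0.0007 -0.0216 -0.0126] [253 242  40]
260 [ 0.0007 -0.0185 -0.0129] [253 243  38]
268 [ 0.0007 -0.0152 -0.0127] [210 169  25]
276 [ 0.0007 -0.0114 -0.0119] [201 160  24]
284 [ 0.0007 -0.0081 -0.0119] [173 136  16]
292 [ 0.0007 -0.0051 -0.0127] [174 135  17]
300 [ 0.0007 -0.0011 -0.0119] [174 137  19]
308 [ 0.0007  0.0017 -0.0129] [169 134  14]
316 [ 0.0007  0.0058 -0.0122] [173 135  23]
324 [ 0.0007  0.0098 -0.0118] [173 136  21]
332 [ 0.0007  0.0132 -0.0122] [173 135  20]
340 [ 0.0007  0.0171 -0.0121] [253 240  30]
348 [ 0.0007  0.0205 -0.0125] [253 239  33]
356 [ 0.0007  0.0249 -0.012 ] [253 240  37]
364 [ 0.0007  0.0286 -0.0123] [253 239  32]
372 [ 0.0007 -0.0104 -0.0556] [111  86  24]
245 300 349 [[-0.0085, -0.0242, -0.0123], [0.0094, -0.0242, -0.0122]]
260 301 349 [[-0.0082, -0.0182, -0.0123], [0.0096, -0.0182, -0.0122]]
275 301 349 [[-0.0084, -0.012, -0.0122], [0.0097, -0.012, -0.0121]]
290 302 348 [[-0.0081, -0.0056, -0.0121], [0.0095, -0.0055, -0.012]]
330 303 347 [[-0.0081, 0.0125, -0.0119], [0.0095, 0.0126, -0.0118]]
350 304 347 [[-0.0079, 0.0222, -0.0118], [0.0097, 0.0222, -0.0117]]
365 304 347 [[-0.0081, 0.0297, -0.0117], [0.0098, 0.0298, -0.0116]]
```

Request:
apply_moves(dp=[[0, -0.3, 0], [0, -0.35, 0], [0, -0.35, 0], [0, -0.35, 0.05], [0, -0.35, 0.1], [0, -0.15, 0.3], [0, 0, 0.35], [0, 0, 0.35], [0, 0, 0]], twist=[[0.006, -0.003, -0.02], [0, 0, 0], [0, 0, 0], [0, 0, 0], [0, 0, 0], [0, 0, 0], [0, 0, 0], [0, 0, 0], [0, 0, 0]], jaw=[255, 255, 255, 255, 255, 255, 255, 255, 255])

```text
clock: 12.85
tcp_pos: [0.3878, 0.2742, 0.2857]
orientation: [2.207, 2.234, 0.003]
contact_force: [-0.7, -0.4, -0.3]
grip_width: 0.0171
```

```bash
python3 go.py .402 .290 .034
```

```text
12.85 tcp [0.3878 0.2742 0.2857] grasp pt [0.3882 0.2743 0.1307] 
x [-1.200e-02  9.999e-01  4.000e-04] y [0.9999 0.012  0.0024] z [ 2.4e-03  4.0e-04 -1.0e+00] F [-0.7 -0.4 -0.3] w 0.0171
tool shift m [0.0155 0.0138 0.0967] units [0.129 0.115 0.806]
```

Request:
apply_moves(dp=[[0.13, 0.11, 0.1], [0, 0, 0.3], [0, 0, 0.25], [0, 0, 0.1], [0, 0, 0]], twist=[[0, 0, -0.003], [0, 0, 0], [0, 0, 0], [0, 0, 0], [0, 0, 0]], jaw=[255, 255, 255, 255, 255])

```text
clock: 13.35
tcp_pos: [0.4059, 0.2903, 0.2017]
orientation: [2.205, 2.235, 0.019]
contact_force: [0.6, 1.0, -0.4]
grip_width: 0.0173
```

```bash
python3 go.py .402 .290 .034; python3 snap.py side s8;  python3 snap.py top t8
python3 - <<'E'
from h import *
f,o=pickle.load(open("s8.pkl","rb"));g,o=pickle.load(open("t8.pkl","rb"))
cv2.imwrite("pics/s8c.png",np.hstack([cv2.resize(f["color"][130:250,190:310,::-1],(400,400)),cv2.resize(g["color"][150:270,160:280,::-1],(400,400))]))
E
```

```text
13.35 tcp [0.4059 0.2903 0.2017] grasp pt [0.4074 0.2914 0.0467] 
x [-0.0134  0.9999  0.007 ] y [0.9999 0.0133 0.0099] z [ 0.0098  0.0071 -0.9999] F [ 0.6  1.  -0.4] w 0.0173
tool shift m [-0.0014 -0.0055  0.0127] units [-0.012 -0.046  0.106]
13.35 [0.4059 0.2903 0.2017] [2.205 2.235 0.019] zax [[-0.0134, 0.9999, 0.0098], [0.9999, 0.0133, 0.0071], [0.007, 0.0099, -0.9999]] [ 0.56  0.98 -0.4 ] 0.017273146965975962
13.4 [0.4062 0.2905 0.2025] [2.205 2.235 0.021] zax [[-0.0133, 0.9999, 0.0109], [0.9999, 0.0132, 0.0081], [0.0079, 0.011, -0.9999]] [-0.03  0.29  0.35] 0.01759274565334122
```

View pics/s8c.png

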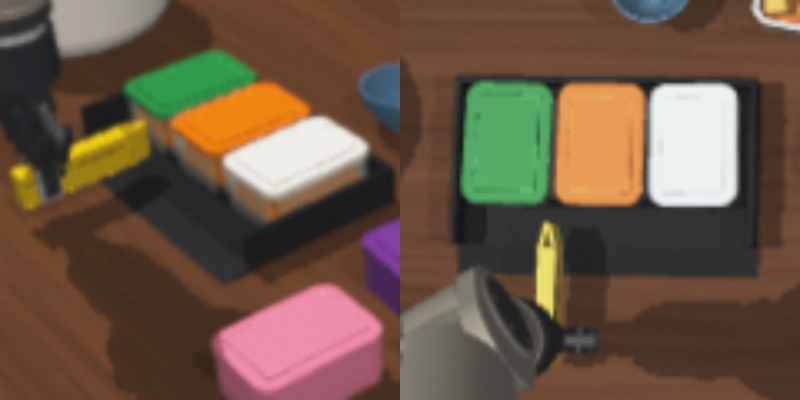

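Run:
```python
from h import *
g,o=pickle.load(open("t8.pkl","rb"))
print("nose",onz(g,[[204.1,216.6]],.06).round(4),"gap front/back",onz(g,[[205.9,204],[205.9,185]],.056).round(4))
print(proj(g,[[.521,.2936,.058],[.545,.2934,.056],[.65,.2955,.056]]).round(1))
cv2.imwrite("pics/t8c.png",cv2.resize(g["color"][170:240,175:240,::-1],None,fx=9,fy=8,interpolation=0))
```

```text
nose [[0.5215 0.2945 0.06  ]] gap front/back [[0.5635 0.2918 0.056 ]
 [0.6266 0.2954 0.056 ]]
[[204.5 216.8]
 [205.1 209.6]
 [206.3 178. ]]
```

View pics/t8c.png

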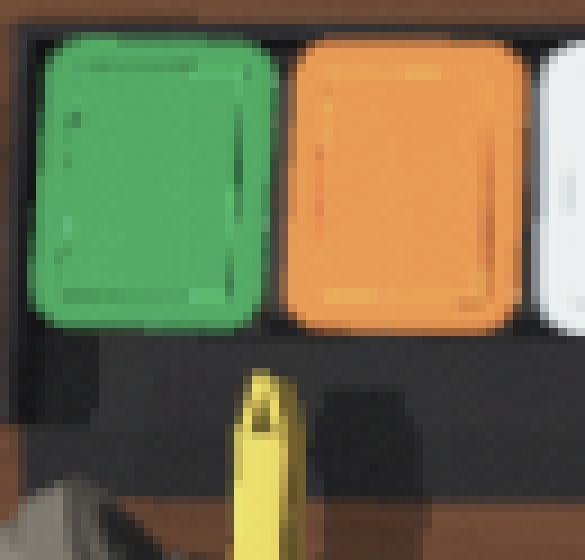

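Request:
apply_moves(dp=[[0, 0, 0], [0, 0, 0.06], [0, 0, 0.045], [0, 0, 0]], twist=[[0.005, -0.004, -0.002], [0, 0, 0], [0, 0, 0], [0, 0, 0]], jaw=[255, 255, 255, 255])

```text
clock: 13.85
tcp_pos: [0.4077, 0.2916, 0.1937]
orientation: [2.201, 2.241, 0.011]
contact_force: [-0.4, -0.3, 0.8]
grip_width: 0.0175
```

```bash
python3 go.py .405 .2895 .033
```

```text
13.85 tcp [0.4077 0.2916 0.1937] grasp pt [0.4085 0.2924 0.0387] 
x [-0.0178  0.9998  0.0047] y [0.9998 0.0178 0.0056] z [ 0.0055  0.0048 -1.    ] F [-0.4 -0.3  0.8] w 0.0175
tool shift m [-0.0029 -0.0036  0.0057] units [-0.024 -0.03   0.047]
```

Request:
apply_moves(dp=[[-0.025, 0, 0.04], [0, 0.08, 0.01], [0, 0.1, 0.01], [0, 0.1, 0], [0, 0.1, 0]], twist=[[0.003, -0.002, 0], [0, 0, 0], [0, 0, 0], [0, 0, 0], [0, 0, 0]], jaw=[255, 255, 255, 255, 255])

```text
clock: 14.35
tcp_pos: [0.4556, 0.2895, 0.1854]
orientation: [-2.198, -2.242, 0.005]
contact_force: [-2.8, -0.3, -1.0]
grip_width: 0.0171
```

```bash
python3 go.py .405 .2895 .033;  python3 snap.py top t9
python3 - <<'E'
from h import *
g,o=pickle.load(open("t9.pkl","rb"))
cv2.imwrite("pics/t9c.png",cv2.resize(g["color"][160:240,170:275,::-1],None,fx=7,fy=7,interpolation=0))
E
```

```text
14.35 tcp [0.4556 0.2895 0.1854] grasp pt [0.455  0.2893 0.0304] 
x [-1.970e-02  9.998e-01 -7.000e-04] y [ 0.9998  0.0197 -0.0035] z [-3.4e-03 -8.0e-04 -1.0e+00] F [-2.8 -0.3 -1. ] w 0.0171
tool shift m [ 0.0011 -0.05   -0.0025] units [ 0.009 -0.417 -0.02 ]
14.35 [0.4556 0.2895 0.1854] [-2.198 -2.242  0.005] zax [[-0.0197, 0.9998, -0.0034], [0.9998, 0.0197, -0.0008], [-0.0007, -0.0035, -1.0]] [-2.79 -0.26 -1.01] 0.017074030754135494
```

View pics/t9c.png

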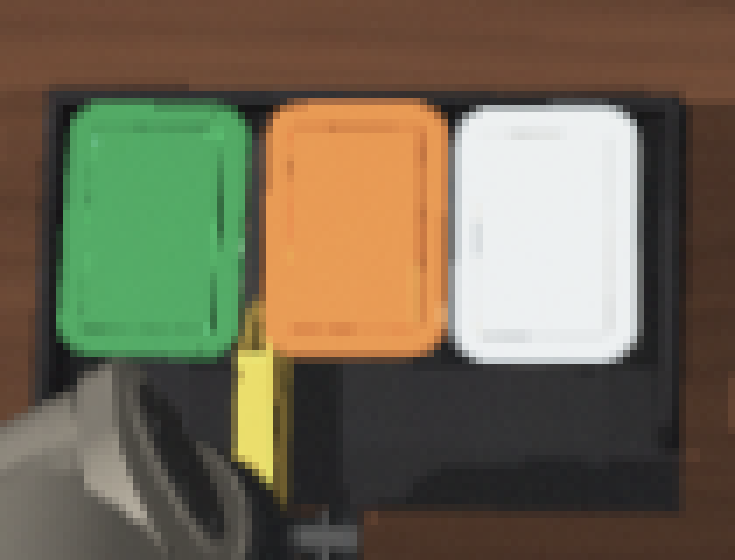

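Request:
apply_moves(dp=[[0.01, 0.08, -0.01], [0.01, 0.08, -0.005], [0, 0.08, 0], [0, 0.08, 0]], twist=[[-0.002, 0, 0], [0, 0, 0], [0, 0, 0], [0, 0, 0]], jaw=[255, 255, 255, 255])

```text
clock: 14.8
tcp_pos: [0.4974, 0.2914, 0.1866]
orientation: [2.201, 2.24, -0.006]
contact_force: [-3.4, -0.4, -1.0]
grip_width: 0.0172
```

```bash
python3 go.py .522 .292 .031;  python3 snap.py top t10
python3 - <<'E'
from h import *
g,o=pickle.load(open("t10.pkl","rb"))
cv2.imwrite("pics/t10c.png",cv2.resize(g["color"][160:240,170:275,::-1],None,fx=7,fy=7,interpolation=0))
E
```

```text
14.8 tcp [0.4974 0.2914 0.1866] grasp pt [0.497  0.2909 0.0316] 
x [-0.0173  0.9998 -0.0033] y [ 0.9998  0.0173 -0.0021] z [-0.002  -0.0033 -1.    ] F [-3.4 -0.4 -1. ] w 0.0172
tool shift m [0.0007 0.025  0.0005] units [0.006 0.208 0.004]
14.8 [0.4974 0.2914 0.1866] [ 2.201  2.24  -0.006] zax [[-0.0173, 0.9998, -0.002], [0.9998, 0.0173, -0.0033], [-0.0033, -0.0021, -1.0]] [-3.45 -0.44 -1.  ] 0.017240829107072555
```

View pics/t10c.png

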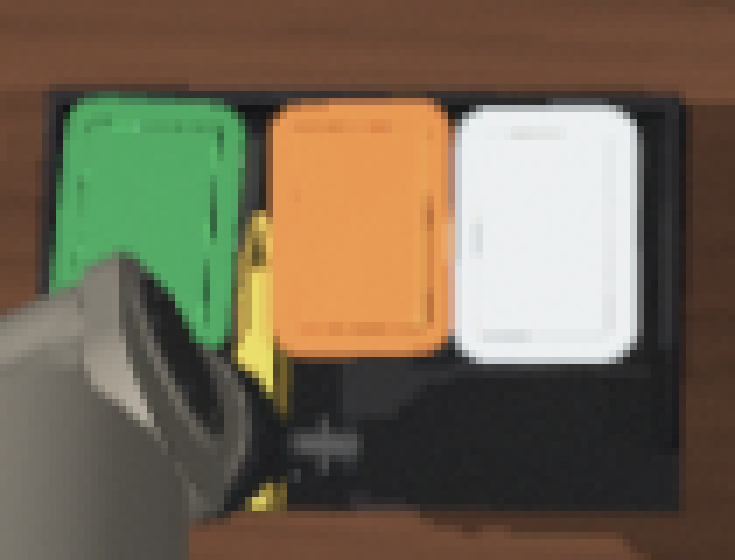

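Request:
apply_moves(dp=[[0.005, 0.08, 0], [0, 0.08, 0], [0, 0.05, 0], [0, 0, 0]], twist=[[0, 0, 0], [0, 0, 0], [0, 0, 0], [0, 0, 0]], jaw=[255, 255, 255, 255])

```text
clock: 15.25
tcp_pos: [0.5275, 0.2924, 0.187]
orientation: [2.201, 2.237, 0.0]
contact_force: [0.1, -0.2, -1.7]
grip_width: 0.0172
```

```bash
python3 go.py .522 .292 .031;  python3 snap.py wrist w11
```

```text
15.25 tcp [0.5275 0.2924 0.187 ] grasp pt [0.5278 0.2921 0.032 ] 
x [-0.0161  0.9999 -0.0022] y [0.9999 0.0161 0.0022] z [ 0.0022 -0.0022 -1.    ] F [ 0.1 -0.2 -1.7] w 0.0172
tool shift m [ 0.     -0.0058  0.001 ] units [ 0.    -0.049  0.008]
15.25 [0.5275 0.2924 0.187 ] [2.201 2.237 0.   ] zax [[-0.0161, 0.9999, 0.0022], [0.9999, 0.0161, -0.0022], [-0.0022, 0.0022, -1.0]] [ 0.1 -0.2 -1.7] 0.017221450222797044
```

View pics/w11.png

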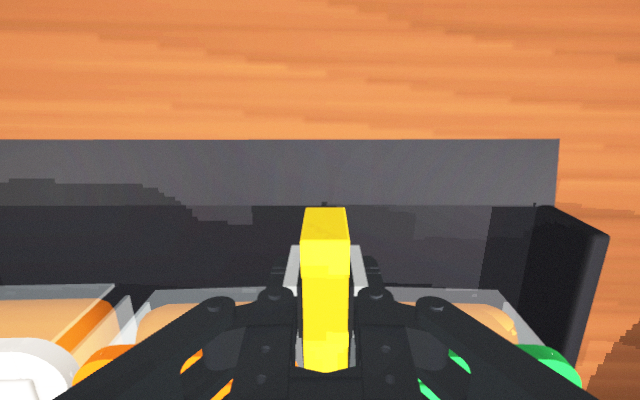

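Request:
apply_moves(dp=[[0, 0, 0], [0, 0, 0], [0, 0, 0], [0, -0.1, 0], [0, -0.15, 0], [0, -0.15, 0], [0, -0.05, 0], [0, 0, 0], [0, 0, 0], [0, 0, 0], [0, 0, 0]], twist=[[0, 0, 0], [0, 0, 0], [0, 0, 0], [0, 0, 0], [0, 0, 0], [0, 0, 0], [0, 0, 0], [0, 0, 0], [0, 0, 0], [0, 0, 0], [0, 0, 0]], jaw=[165, 165, 165, 165, 165, 165, 165, 165, 255, 255, 255])

```text
clock: 16.4
tcp_pos: [0.4704, 0.2923, 0.1882]
orientation: [2.199, 2.238, 0.008]
contact_force: [0.4, 0.3, 0.4]
grip_width: 0.0001
```

```bash
python3 go.py .522 .292 .032;  python3 snap.py wrist w12
```

```text
16.4 tcp [0.4704 0.2923 0.1882] grasp pt [0.4715 0.2925 0.0333] 
x [-1.740e-02  9.998e-01  6.000e-04] y [0.9998 0.0174 0.0069] z [ 6.9e-03  8.0e-04 -1.0e+00] F [0.4 0.3 0.4] w 0.0001
tool shift m [-0.0013  0.0505  0.0016] units [-0.011  0.421  0.013]
16.4 [0.4704 0.2923 0.1882] [2.199 2.238 0.008] zax [[-0.0174, 0.9998, 0.0069], [0.9998, 0.0174, 0.0008], [0.0006, 0.0069, -1.0]] [0.37 0.26 0.38] 0.0001149303897682866
```

View pics/w12.png

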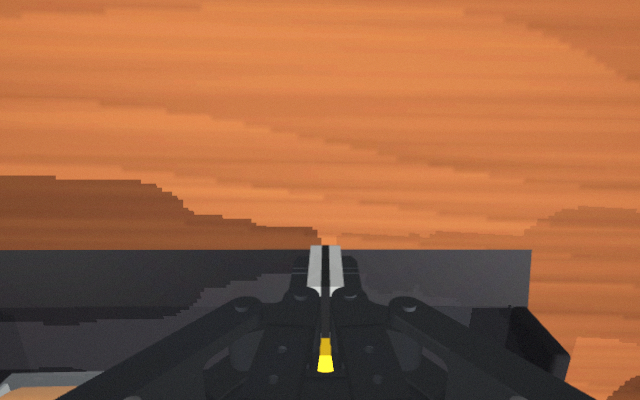

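Request:
apply_moves(dp=[[-0.005, 0.08, 0.01], [0, 0.08, 0], [0, 0.08, 0], [0, 0.06, 0], [0, 0.04, 0]], twist=[[0.002, 0, 0], [0, 0, 0], [0, 0, 0], [0, 0, 0], [0, 0, 0]], jaw=[255, 255, 255, 255, 255])

```text
clock: 16.95
tcp_pos: [0.5138, 0.2921, 0.1865]
orientation: [-2.201, -2.239, 0.005]
contact_force: [-14.8, 1.1, 8.8]
grip_width: -0.0003
```

```bash
python3 go.py .522 .292 .032
```

```text
16.95 tcp [0.5138 0.2921 0.1865] grasp pt [0.5133 0.292  0.0315] 
x [-1.680e-02  9.999e-01 -8.000e-04] y [ 0.9999  0.0168 -0.0033] z [-3.2e-03 -8.0e-04 -1.0e+00] F [-14.8   1.1   8.8] w -0.0003
tool shift m [-0.0001  0.0087 -0.0006] units [-0.001  0.073 -0.005]
```

Request:
apply_moves(dp=[[0, 0.03, 0], [0, 0, 0], [0, -0.05, 0], [0, -0.15, 0], [0, -0.1, -0.2], [0, 0, -0.35], [0, 0, -0.35], [0, 0.1, -0.35], [0, 0.35, -0.35], [0, 0.35, -0.2], [0, 0.2, 0], [0, 0, 0]], twist=[[0, 0, 0], [0, 0, 0], [0, 0, 0], [0, 0, 0], [0, 0, 0], [0, 0, 0], [0, 0, 0], [0, 0, 0], [0, 0, 0], [0, 0, 0], [0, 0, 0], [0, 0, 0]], jaw=[255, 255, 255, 255, 255, 255, 255, 255, 255, 255, 255, 255])

```text
clock: 18.15
tcp_pos: [0.5972, 0.2932, 0.4032]
orientation: [-2.2, -2.24, 0.008]
contact_force: [-0.7, 0.2, -1.0]
grip_width: 0.0001
```

```bash
python3 go.py;  python3 snap.py wrist w13; python3 snap.py side s13
```

```text
18.15 tcp [0.5972 0.2932 0.4032] grasp pt [0.5965 0.2929 0.2482] 
x [-0.018   0.9998 -0.0022] y [ 0.9998  0.018  -0.0046] z [-0.0045 -0.0023 -1.    ] F [-0.7  0.2 -1. ] w 0.0001
18.15 [0.5972 0.2932 0.4032] [-2.2   -2.24   0.008] zax [[-0.018, 0.9998, -0.0045], [0.9998, 0.018, -0.0023], [-0.0022, -0.0046, -1.0]] [-0.69  0.21 -1.02] 0.0001391776730151507
18.2 [0.5962 0.2934 0.4033] [-2.199 -2.24   0.008] zax [[-0.0185, 0.9998, -0.0051], [0.9998, 0.0185, -0.002], [-0.0019, -0.0052, -1.0]] [ 0.4 -0.3  0.4] -0.00023188976566087472
```

View pics/w13.png

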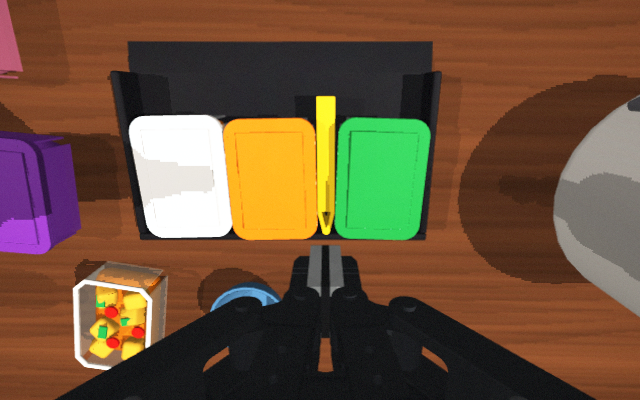

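View pics/s13.png

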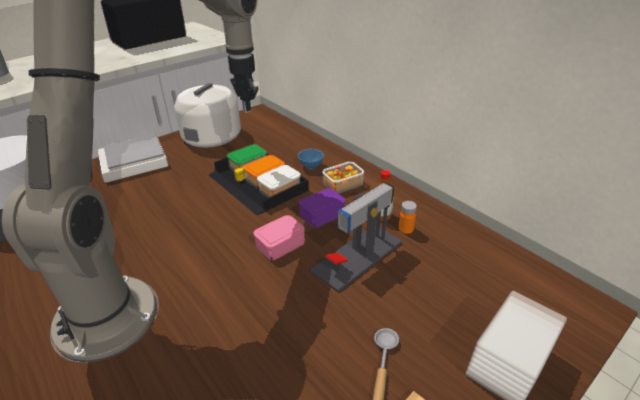

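The case sits between orange and green, tail at (326,98), nose at (326,233), next to the back wall at row 238. The tube is level in the side view. Now I'll check the numbers.

Run:
```python
from h import *
f,o=pickle.load(open("w13.pkl","rb"));C=cloud(f,o)
hsv=cv2.cvtColor(f["color"],cv2.COLOR_RGB2HSV)
def box(n,lo,hi,z):
    m=cv2.inRange(hsv,lo,hi);m[:90]=0;m[243:]=0;m[:,:130]=0;m[:,432:]=0
    c=cv2.convexHull(max(cv2.findContours(m,0,1)[0],key=cv2.contourArea)).reshape(-1,2)
    P=onz(f,c,z,o)[:,:2].astype(np.float32);q=cv2.minAreaRect(P);print(n,q,"x range",P[:,0].min(),P[:,0].max())
    return m
box("green",(50,100,60),(80,255,255),.056);box("orange",(8,150,150),(20,255,255),.056);box("white",(0,0,110),(180,60,255),.056)
m=box("case",(23,150,80),(33,255,255),.042)
for n,k in(("case",m),):print("case top z quartiles",np.percentile(C[k>0][:,2],[5,25,50,75,95]).round(4))
for u in(120,160,200,215):print(u,C[u,326].round(4), onz(f,[[np.where(m[u])[0].mean(),u]],.042,o).round(4))
for u in range(225,252,2): print(u,C[u,326].round(4),C[u,240].round(4),f["color"][u,326],f["color"][u,240])
```

```text
green ((0.6019735932350159, 0.34579432010650635), (0.08590561151504517, 0.12063467502593994), 89.4043197631836) x range 0.5416187 0.6621971
orange ((0.6044555306434631, 0.24185968935489655), (0.12078592926263809, 0.08538874983787537), 1.8796316385269165) x range 0.5437849 0.6656487
white ((0.603371262550354, 0.15598958730697632), (0.1202862337231636, 0.08649914711713791), 1.5575875043869019) x range 0.5427246 0.66397464
case ((0.5940697193145752, 0.29301658272743225), (0.13920944929122925, 0.01831202767789364), 0.8001796007156372) x range 0.5243636 0.66368335
case top z quartiles [0.0373 0.0402 0.0407 0.0412 0.042 ]
120 [0.5463 0.2928 0.0419] [[0.5463 0.2918 0.042 ]]
160 [0.5847 0.2935 0.0419] [[0.5847 0.2925 0.042 ]]
200 [0.6265 0.2943 0.0407] [[0.626  0.2938 0.042 ]]
215 [0.6562 0.2948 0.0048] [[0.6423 0.2945 0.042 ]]
225 [0.6564 0.2948 0.0348] [0.6505 0.208  0.0533] [147 116  18] [255 182  33]
227 [0.6568 0.2948 0.0393] [0.6523 0.2082 0.0543] [236 212  31] [255 183  32]
229 [0.6586 0.2949 0.0404] [0.6546 0.208  0.0541] [254 251  44] [255 180  25]
231 [0.6607 0.2949 0.041 ] [0.6565
[... 153 characters left out ...]
61  0.2077 0.0544] [40 38 41] [255 180  32]
237 [0.6678 0.2951 0.0404] [0.663  0.2077 0.0548] [41 39 42] [192 102  38]
239 [0.6711 0.2951 0.0382] [0.6728 0.2031 0.0384] [70 46 38] [69 46 35]
241 [ 0.6914  0.2955 -0.0007] [ 6.933e-01  1.925e-01 -5.000e-04] [154  89  52] [144  80  44]
243 [ 0.6943  0.2955 -0.0014] [ 0.6964  0.1921 -0.0016] [148  84  45] [140  80  48]
245 [ 0.697   0.2956 -0.0015] [ 0.6986  0.1922 -0.0007] [62 36 27] [137  76  41]
247 [0.5858 0.2937 0.2344] [ 0.7017  0.1918 -0.0015] [20 18 17] [132  74  41]
249 [0.5859 0.2937 0.2363] [ 7.039e-01  1.919e-01 -6.000e-04] [19 19 18] [125  68  37]
251 [0.5856 0.2937 0.2387] [ 7.066e-01  1.917e-01 -7.000e-04] [20 19 23] [126  71  36]
```

Run:
```python
from h import *
d=pickle.load(open("f0.pkl","rb"));f,o=pickle.load(open("s13.pkl","rb"))
C0,C=cloud(d["side"]),cloud(f)
for p in((352,205),(365,200),(384,190)):print(C0[p[1],p[0]].round(4),C[p[1],p[0]].round(4))
from bench import r
r.hand_in()
```

```text
[ 0.5601 -0.2239  0.1752] [ 0.5596 -0.2243  0.1757]
[ 0.5979 -0.2286  0.1744] [ 0.5977 -0.2288  0.1747]
[ 0.662  -0.2296  0.1751] [ 0.6632 -0.2286  0.174 ]
the job is handed in; nothing more can be done
```

The job is done and handed in, at about 18 s of the 64 s allowed; the hand-in gave no verdict.

**What I did:** I pressed the tube's mouth side down with the closed fingers and let the case slide out onto the red plate. I then pressed the back side down to level the tube and drew the case out by its tail. I slid the case nose-first between the orange and green boxes, let go, and pushed the tail in with the closed fingers until it met the back wall. The push force rose to about 15 N at the wall.

**Last checks:**
- **Case:** the nose is at x = 0.664 m, against the back wall, which I estimated at 0.664 m. The tail is about 17 mm in front of the boxes. The top is at about 41–42 mm, which means it is on edge on the tray floor. It is aligned with the tray to within about 0.3°.
- **Boxes:** all three look flat in the pictures and have moved sideways only a few millimetres; none has come forward.
- **Tube:** the top is at 174–176 mm along its length, the same as at the start, so it is level.
- **Other items:** the bystanders look unmoved in the pictures; I did not measure them. The gripper is clear of everything.

**What went differently than expected:**
- **Levelling force:** it peaked at about 53 N at the wrist when the tube met its rest (limit 120 N).
- **Case position:** after levelling, the tail stuck out about 82 mm, not the 55 mm expected, and drooped slightly. I tilted the gripper to match before gripping.

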